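Tighten the retaining ring of a setter's ball vise with a pin spanner

ROBOT

A 6-joint arm with a two-finger parallel gripper is mounted at the origin on the work surface. World frame = base frame: x ahead of the robot, y to its left, z up, the work surface at z = 0. Lengths are in mm, angles in rad, forces in N, time in s.
With the tool pointing down it reaches from about 325 to 850 mm from the base axis. Payload 4.4 kg.
Tool frame: the origin (TCP) lies at the very end of the fingers, on their centre line; the grasp point (between the pads) lies arm.hold_point_z behind it (arm.hold_point_z is the distance from the TCP to the grasp point, in mm); z points along the fingers, y is the line along which they close (so a half turn about z gives the same grasp; the last joint's range is limited). The gripper opens to 94 mm and grips with 3 to 60 N. Pads are 16 mm wide; open, the fingers measure 119 mm over their backs; the gripper's body (75 mm by 177 mm) begins 78 mm behind the grasp point.
Start: joints at [1.077, 0.207, 1.542, -0, 1.393, -0.15], TCP at [193.823, 541.35, 205.447] pointing down, gripper open.
Joint ranges: [-2.73, 2.73], [-0.86, 2.22], [0.23, 2.46], [-1.11, 4.25], [0.08, 2.63], [-2.82, 2.82]. Speed limits (rad/s): [2.79, 2.79, 3.14, 3.14, 3.14, 3.14].

INTERFACE

Orientations are given as a unit quaternion [x, y, z, w].
In Python, from cell import arm gives the robot as it stands.
- The arm moves only by the shell command python3 -m handwheel 'ROWS' [FORCE]. ROWS is JSON, a list of rows, each a list of 3 entries, a list of its own where there are three numbers: the shift along the tool's x, y, z in cm, then the turn, a rotation vector about the tool's x, y, z in rad, then the opening, from 0 (shut) to 1 (fully open). In form: [[[x, y, z], [wx, wy, wz], claw], ...]. A call has exactly 5 rows; each row is the pose to reach, as a shift and turn from the pose commanded when the call began, along the tool's axes at that moment; what a row does not reach only later rows make up. A row lasts 1/10 s, in which the tool goes at most 50 mm and 8.59 degrees, less where a joint would pass 70% of its speed; a pose out of reach is approached as far as the arm can. A call with a gripper value outside its range is refused whole. The fingers move at their own pace and stop on an object; FORCE is the grip in N (left out, the last holds). Time passes only in rows, so rows that repeat a pose let the fingers close, or fill a call up. It gives the time, the measured TCP pose, the force, the opening and the grip force at its end, in the units of the state.
- arm.get_state(): the state, without advancing time (a new reading comes with each control period).
- arm.camera(name): name is "side" or "top"; returns a dict with "frame" (400x640x3 uint8, red, green, blue), "vertical_fov" (degrees; the focal length in pixels is half the picture's height over the tangent of half this angle, whatever the lens; pixels are square), "cx", "cy" (the principal point, pixels), "cam_to_world" (4x4, takes a point from camera to world coordinates). Camera axes: x right, y up, looking along -z (the intrinsics and any distortion apply to the point x, -y, -z); pixel columns grow to the right and rows downward; lengths in mm; the calibration is good to about 2 mm. A picture is of the moment at which its call begins. There is no depth.
- arm.finish_job(): hands the job in; it is judged then, once.
The state is a dict: "t": time; "q": joint angles; "joint_vel": joint speeds; "effort": joint torques, N m; "position": TCP position; "tcp_rot": TCP orientation; "contact_force": force on the tool from outside, world axes, zero at the start; "wrist_torque": the same for the moment, N m; "gripper_width": opening from 0.0 (shut) to 1.0 (fully open); "finger_force": force on a finger pad.
Only numpy, scipy, OpenCV 4.12 (cv2) and the standard library are available. Lean on these libraries where they do the work, as an engineer would, in place of code of your own. Each camera call takes 0.05 s, during which the arm holds its last target. There are 200 camera calls.

TASK

Take the red-handled pin spanner out of its wooden stand, seat both of its pins fully in the two holes of the brass retaining ring on top of the ball vise, and only then turn the ring clockwise (seen from above) until it comes up against its stop. Press and turn gently, never with more than about 20 N on the vise, and ease off as soon as you feel the stop; touch the vise only with the spanner, and leave the spanner standing upright and fully seated in the ring when you let go. Leave the other things on the bench where they are.

Things in the scene. Friction and masses are not known exactly. Their poses are not given: they have to be found in the camera images.
- spanner_face (a point): The middle of the underside of the spanner's steel crossbar, between the two pins; its z axis points up along the handle and its x axis along the bar, through both pins. Bar 64 x 16 x 12 mm (x, y, z). Two pins of 6 mm diameter with 1.5 mm chamfered ends hang 9 mm below the bar, 24 mm either side of the middle along x.
- spanner: The pin spanner, 180 g (varies), with its origin and axes as spanner_face. Above the bar stands a red handle, 26 mm along x and 18 mm along y, reaching from 12 to 68 mm above the bar's underside, topped by a small steel cap up to 72 mm; grip it across its 18 mm width (along y) some 50 mm above the bar's underside. It is the same after half a turn about z.
- stand: Pale wooden stand, fixed, 104 x 64 x 32 mm (x, y, z), origin under its centre. The spanner stands in it upright: its bar lies along x in a pocket 8 mm deep (floor 24 mm above the bench) with 1.5 to 2 mm of play, its pins hanging in a groove below. Lift it straight up.
- vise: The ball vise, fixed to the bench by a black rubber cradle 128 mm across; origin under its centre, z up. A steel ball in the cradle carries a round head 92 mm across and, on top, the flat brass retaining ring, 77 mm across. The ball is cushioned: it sinks from about 3 N of push, 1 mm per further 1.2 N, 8 mm at most, then hard; and it twists 0.01 rad per 0.08 N m.
- vise_face (a point): The centre of the ring's flat upper face, 104 mm above the bench until pressed down; it sinks with the ball; its axes are the vise's and do not turn with the ring. Two round holes, 8 mm wide, 14 mm deep, mouths chamfered by 1 mm, lie 24 mm either side of it. With the spanner fully seated, spanner_face lies here, the bar flat on the ring.
- retainer (a joint): Clockwise turn (from above) of the ring in its head, rad: starts at 0 to 0.3; stop at 0.8, firm. Needs about 0.16 N m, keep below 0.4 (pin forces add up); stays where left. The head is clamped at a swivel angle that is not measured, within 0.4 rad either way: the hole line is the vise's x axis turned counter-clockwise by swivel minus this; find it by eye or feel.
- wax_tin: Bystander: amber glass jar with a metal lid, 44 mm across, 45 mm high; origin at the centre of its underside.
- hammer: Bystander: small hammer with a pale wooden handle, 240 mm long, lying; origin at the middle of its length.
- scraper: Bystander: hand scraper with a dark wooden handle, 170 mm long, lying; origin at the middle of its length.
- dish: Bystander: steel bowl, 90 mm across, 30 mm high; origin at the centre of its underside.
- mandrel: Bystander: steel tapered ring mandrel standing on its 64 mm foot, 150 mm high; origin at the centre of its underside.
- brush_wheel: Bystander: black polishing wheel 36 mm across with a thin brass shank standing up, 46 mm high; origin at the centre of its underside.
Mind the look-alikes: they are no part of the job. What is meant by the spanner is not blue, and is the smaller of those in its own colour.

How it is judged (in metres and radians):
On the way, in this order (a step that is already met when the one before it is completed fails the run):
1. both pins are seated in the ring's holes, before the ring has been turned (z of spanner_face in the frame of vise_face below 0.003 m and horizontal distance between spanner_face and vise_face below 0.004 m and angle between spanner's own z axis and vertical below 0.1 rad and value of joint retainer below 0.38 rad), for 0.2 s.
2. the ring is turned to its stop with the spanner seated (z of spanner_face in the frame of vise_face below 0.003 m and horizontal distance between spanner_face and vise_face below 0.004 m and angle between spanner's own z axis and vertical below 0.1 rad and value of joint retainer above 0.76 rad), for 0.2 s.
At the end, for the whole second after the job is handed in: The retaining ring is within 0.04 rad of its stop at 0.8 rad; the released spanner stands at rest in it, upright within 0.1 rad, its bar's underside within 3 mm of the ring face and within 4 mm of the ring's centre (all of step 2 and linear speed of spanner below 0.02 m/s); the robot touches nothing.
It fails at once if the spanner presses on the vise with more than 25 N (contact force between spanner and vise above 25 N).
It fails at once if the gripper or arm touches the vise (contact force between the arm and vise above 1 N).
It fails at once if the fingers touch the vise (contact force between the fingers and vise above 1 N).
It fails at once if a bystander is moved by more than 20 mm (distance of any of wax_tin, hammer, scraper, dish, mandrel, brush_wheel from where it was at the start of the episode above 0.02 m).
It also fails if it takes over 67 s, if anything falls off the work surface, if the arm or the gripper's body presses on something with over 40 N, if the wrist force passes 120 N, or if a joint passes its speed limit or range.

## Working session

There is one attempt and no reset: what is moved stays moved. The work goes in short steps, Python scripts to look and compute and a shell command to move; the robot and the scene stay as the last step left them, time stands still between calls to the robot, and variables do not carry over. Pictures are saved under pics/ and viewed, at most 10 in all, crops included, and the job is handed in when it is done.

```bash
ls; mkdir -p pics; python3 - <<'E'
from cell import arm
import cv2
print(arm.hold_point_z, arm.get_state())
for n in ["top","side"]:
    c=arm.camera(n); cv2.imwrite(f"pics/{n}0.png",c["frame"][:,:,::-1])
    print(n,{k:v for k,v in c.items() if k!="frame"})
E
```

```text
pics
18.8 {'t': 0.0, 'q': array([ 1.07650554e+00,  2.07412088e-01,  1.54295709e+00, -4.97963996e-06,
        1.39347378e+00, -1.50484306e-01]), 'joint_vel': array([ 0.00109937,  0.0003996 ,  0.0001941 , -0.00047055, -0.00105927,
       -0.00170467]), 'effort': array([-1.17018528e-03, -3.70881271e+01, -2.81413007e+01,  6.96977670e-02,
        3.62902007e-02, -1.68416418e-04]), 'position': array([193.4342869 , 540.63141223, 204.29381368]), 'tcp_rot': array([ 1.71057304e-01,  9.85260439e-01, -1.06795945e-03, -3.54159140e-04]), 'contact_force': array([-0.22417858, -0.32238127,  0.25446266]), 'wrist_torque': array([-0.03523671,  0.06311329,  0.00269171]), 'finger_force': 0.0, 'gripper_width': 1.000027109067673}
top {'vertical_fov': 55.69764800285036, 'cx': 320.567389489874, 'cy': 196.51466953898998, 'cam_to_world': array([[ 2.68141495e-02,  9.97271529e-01, -6.87786205e-02,
         4.31430101e+02],
       [-9.99640416e-01,  2.67368270e-02, -2.04469411e-03,
         8.41498104e+00],
       [-2.00193144e-04,  6.88087156e-02,  9.97629851e-01,
         1.04481352e+03],
       [ 0.00000000e+00,  0.00000000e+00,  0.00000000e+00,
         1.00000000e+00]])}
side {'vertical_fov': 48.75350015930966, 'cx': 319.36895691554446, 'cy': 200.75644475919776, 'cam_to_world': array([[-9.94602009e-01,  7.64356409e-02, -7.01743294e-02,
         4.21106851e+02],
       [-1.01596953e-01, -5.79886009e-01,  8.08337972e-01,
         9.03683275e+02],
       [ 2.10927192e-02,  8.11104068e-01,  5.84521417e-01,
         7.27117414e+02],
       [ 0.00000000e+00,  0.00000000e+00,  0.00000000e+00,
         1.00000000e+00]])}
```

View pics/top0.png

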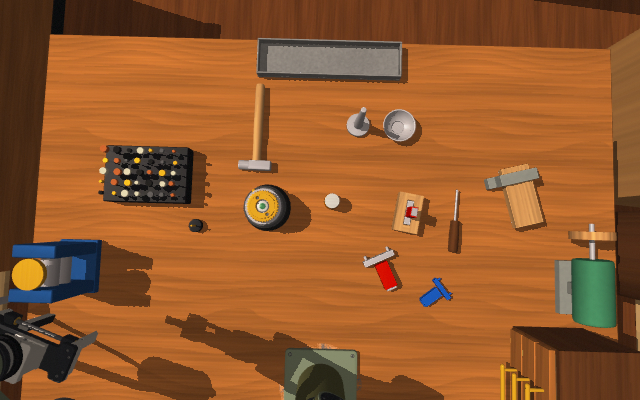

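View pics/side0.png

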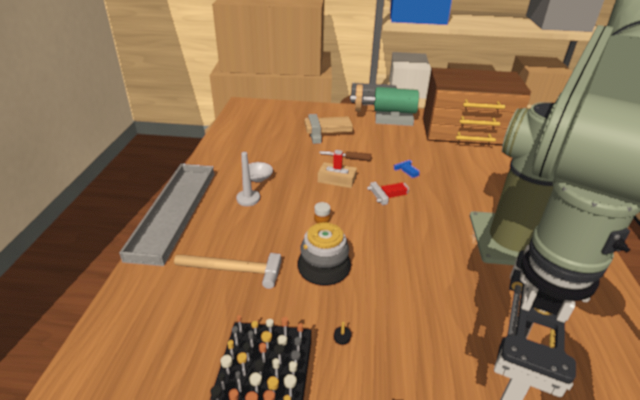

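Candidates in the top view: a red spanner upright in the stand at (411,213), a larger red spanner lying at (381,268), and a blue one lying at (436,293). I choose the one in the stand, since it is the smaller red one. The vise ring is at (265,207). Next is a close crop of both.

```bash
cat > h.py <<'E'
import numpy as np, cv2
from cell import arm
def cast(c,u,v,z):
    f=200/np.tan(np.radians(c["vertical_fov"])/2); T=c["cam_to_world"]
    d=T[:3,:3]@np.array([(u-c["cx"])/f,-(v-c["cy"])/f,-1.]); o=T[:3,3]
    return o+d*(z-o[2])/d[2]
def proj(c,P):
    f=200/np.tan(np.radians(c["vertical_fov"])/2); T=c["cam_to_world"]
    p=T[:3,:3].T@(np.asarray(P,float)-T[:3,3]); return np.array([c["cx"]-f*p[0]/p[2],c["cy"]+f*p[1]/p[2]])
def crop(c,u0,v0,u1,v1,k):
    return cv2.resize(np.ascontiguousarray(c["frame"][v0:v1,u0:u1,::-1]),None,fx=k,fy=k,interpolation=cv2.INTER_CUBIC)
E
python3 - <<'E'
from h import *
t=arm.camera("top"); s=arm.camera("side")
r1=np.hstack([crop(t,235,180,295,240,6),crop(t,380,180,440,240,6)])
r2=np.hstack([crop(s,294,215,354,255,6),crop(s,310,145,370,185,6)])
cv2.imwrite("pics/c1.png",np.vstack([r1,r2]))
print("ring",cast(t,263,206,104),"cap",cast(t,412,212,96),"stand",cast(t,410,213,32))
print("side ring",cast(s,324,236,104),"cap",cast(s,338,152,96))
E
```

```text
ring [468.81733215 152.82676177 104.        ] cap [ 464.11003996 -219.65748906   96.        ] stand [ 463.49830236 -229.72363594   32.        ]
side ring [472.59781737 171.09114658 104.        ] cap [ 467.90634206 -216.26470971   96.        ]
```

View pics/c1.png

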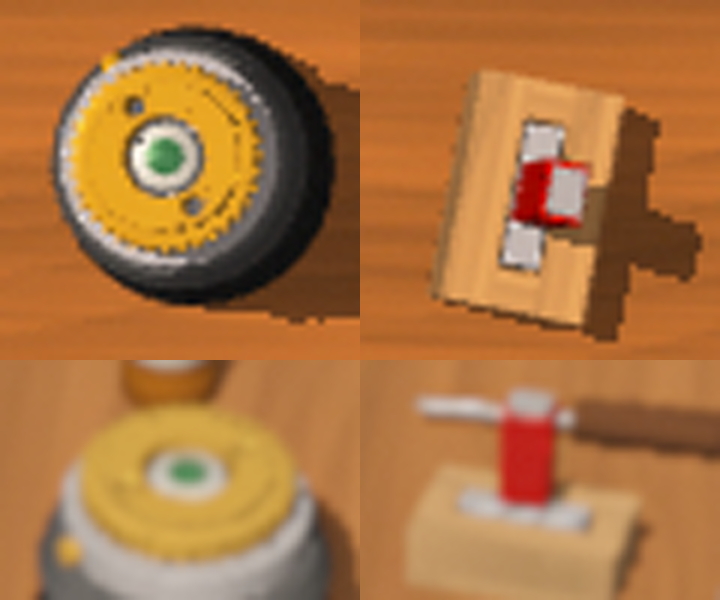

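```bash
python3 - <<'E'
from h import *
t=arm.camera("top"); s=arm.camera("side")
T=lambda c,x,y,u0,v0,z:cast(c,u0+(x+.5)/6-.5,v0+(y+.5)/6-.5,z)
h1=T(t,134,105,235,180,104);h2=T(t,191,204,235,180,104);c=T(t,165,157,235,180,104)
print("holes",h1,h2,"mid",(h1+h2)/2,"d",np.linalg.norm(h1-h2),"ang",np.arctan2(*(h1-h2)[[1,0]]),"c",c)
print("side ring",T(s,188,112,294,215,104))
b1=T(t,183,123,380,180,36);b2=T(t,159,268,380,180,36);bm=T(t,171,195.5,380,180,36)
print("bar",b1,b2,bm,np.linalg.norm(b1-b2),"ang",np.arctan2(*(b1-b2)[[1,0]]))
print("cap",T(t,208,194,380,180,96),"side cap",T(s,170,43,310,145,96),"side barmid",T(s,164,148,310,145,36))
E
```

```text
holes [490.62292542 168.80400617 104.        ] [450.21108985 143.64161776 104.        ] mid [470.41700764 156.22281197 104.        ] d 47.6052753954733 ang 0.5569069113247797 c [469.3779959  155.12904073 104.        ]
side ring [471.46746326 161.59201802 104.        ]
bar [ 497.83840387 -228.64145082   36.        ] [ 433.20978937 -218.69367712   36.        ] [ 465.45319362 -223.65665043   36.        ] 65.38972406837104 ang -0.15272354244654843
cap [ 464.46984081 -225.28983373   96.        ] side cap [ 468.24499779 -217.6935749    96.        ] side barmid [ 468.54285976 -218.55702165   36.        ]
```

```bash
python3 -m handwheel '[[[-3.0,-3.7,0.2],[0,0,0],1],[[-6.0,-7.4,0.4],[0,0,0],1],[[-9.0,-11.1,0.6],[0,0,0],1],[[-12.0,-14.8,0.8],[0,0,0],1],[[-15.0,-18.5,1.0],[0,0,0],1]]'
python3 -m handwheel '[[[-3.0,-3.7,0.2],[0,0,0],1],[[-6.0,-7.4,0.4],[0,0,0],1],[[-9.0,-11.1,0.6],[0,0,0],1],[[-12.0,-14.8,0.8],[0,0,0],1],[[-15.0,-18.5,1.0],[0,0,0],1]]'
python3 -m handwheel '[[[-3.0,-3.7,0.2],[0,0,0],1],[[-6.0,-7.4,0.4],[0,0,0],1],[[-9.0,-11.1,0.6],[0,0,0],1],[[-12.0,-14.8,0.8],[0,0,0],1],[[-15.0,-18.5,1.0],[0,0,0],1]]'
python3 -m handwheel '[[[-3.0,-3.7,0.6],[0,0,-0.1],1],[[-6.3,-7.2,1.2],[0,0,-0.19],1],[[-6.3,-7.2,2.5],[0,0,-0.19],1],[[-6.3,-7.2,2.5],[0,0,-0.19],1],[[-6.3,-7.2,2.5],[0,0,-0.19],1]]'
cat >> h.py <<'E'
from scipy.spatial.transform import Rotation as R
def show(tag=""):
    s=arm.get_state(); r=R.from_quat(s["tcp_rot"]).as_matrix()
    print(tag,"t",s["t"],"p",s["position"].round(1),"yawY",round(np.arctan2(r[1,1],r[0,1]),4),"zax",r[:,2].round(4),"F",s["contact_force"].round(2),"M",s["wrist_torque"].round(3),"grip",s["gripper_width"],s["finger_force"],"q6",s["q"][5].round(2))
    return s,r
def todo(P,yawY):
    s,r=show(); d=r.T@(np.array(P)-s["position"]); w=yawY-np.arctan2(r[1,1],r[0,1])
    print("shift cm",(d/10).round(2),"turn z",round(-((w+np.pi/2)%np.pi-np.pi/2),3))
E
python3 - <<'E'
from h import *
show()
t=arm.camera("top"); s=arm.camera("side")
P=arm.get_state()["position"]; print(proj(t,P),proj(s,P))
cv2.imwrite("pics/c2.png",np.vstack([crop(t,370,160,450,230,7),crop(s,300,100,380,160,7)])[:900] if 0 else np.hstack([crop(t,380,170,440,240,6),crop(s,300,100,370,190,6)[:420]]))
E
```

```text
t: 0.8
position: [272.9, 315.0, 195.4]
tcp_rot: [0.171, 0.985, 0.0, 0.0]
contact_force: [1.4, 0.3, 0.6]
gripper_width: 1.003
finger_force: 0.0
t: 1.3
position: [351.9, 90.1, 185.8]
tcp_rot: [0.171, 0.985, 0.0, 0.001]
contact_force: [0.8, 0.3, 0.4]
gripper_width: 0.997
finger_force: 0.0
t: 1.8
position: [430.8, -135.0, 175.6]
tcp_rot: [0.171, 0.985, -0.0, 0.0]
contact_force: [0.6, 0.7, -0.8]
gripper_width: 1.002
finger_force: 0.0
t: 2.3
position: [464.5, -220.5, 149.8]
tcp_rot: [0.077, 0.997, 0.001, -0.001]
contact_force: [1.1, -0.0, 0.3]
gripper_width: 1.0
finger_force: 0.0
 t 2.3 p [ 464.5 -220.5  149.8] yawY 1.417 zax [-0.0019  0.0017 -1.    ] F [ 1.13 -0.04  0.26] M [ 0.036 -0.059  0.004] grip 0.9997258100114781 0.0 q6 -2.03
[418.01506002 210.84474689] [339.9021471  134.31148407]
```

View pics/c2.png

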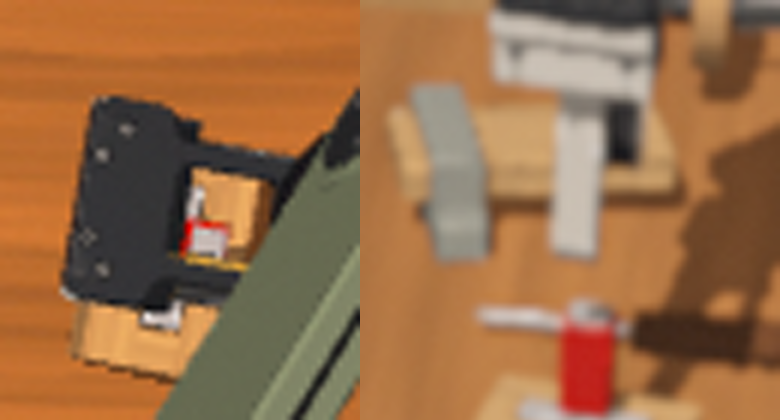

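```bash
python3 - <<'E'
from h import *
s,r=show()
c=arm.camera("side"); P=s["position"]
for k in (47,53,59): print(k,proj(c,P+r[:,1]*k))
for y in(-224,-218): print(y,proj(c,[465,y,96]))
E
```

```text
t 2.4 p [ 465.3 -220.6  150.9] yawY 1.4182 zax [ 3.e-04 -0.e+00 -1.e+00] F [ 0.17 -0.01  0.34] M [ 0.045  0.02  -0.007] grip 0.998241157300512 0.0 q6 -2.03
47 [336.22291259 141.89307024]
53 [335.73696424 142.89443593]
59 [335.24719224 143.90368082]
-224 [339.1764659  150.76368238]
-218 [339.04118096 151.77504625]
```

```bash
python3 -m handwheel '[[[-0.15,0,3],[0,0,0],1],[[-0.15,0,6],[0,0,0],1],[[-0.15,0,8.5],[0,0,0],1],[[-0.15,0,9.5],[0,0,0],0.6],[[-0.15,0,9.5],[0,0,0],0.35]]' 3
python3 -m handwheel '[[[0,0,0],[0,0,0],0.3],[[0,0,0],[0,0,0],0.27],[[0,0,0],[0,0,0],0.25],[[0,0,0],[0,0,0],0.23],[[0,0,0],[0,0,0],0.22]]' 3
python3 - <<'E'
from h import *
show()
E
```

```text
t: 2.95
position: [466.1, -220.8, 54.7]
tcp_rot: [0.076, 0.997, 0.001, -0.001]
contact_force: [0.2, 0.6, -0.2]
gripper_width: 0.867
finger_force: 0.0
t: 3.45
position: [467.2, -222.3, 56.0]
tcp_rot: [0.077, 0.997, -0.0, 0.0]
contact_force: [0.7, 0.3, -0.6]
gripper_width: 0.441
finger_force: 0.0
 t 3.45 p [ 467.2 -222.3   56. ] yawY 1.4169 zax [ 7.e-04 -5.e-04 -1.e+00] F [ 0.7   0.35 -0.6 ] M [ 0.022 -0.018  0.012] grip 0.4407771106324492 0.0 q6 -2.03
```

```bash
python3 -m handwheel '[[[0,0,0],[0,0,0],0.3],[[0,0,0],[0,0,0],0.27],[[0,0,0],[0,0,0],0.25],[[0,0,0],[0,0,0],0.23],[[0,0,0],[0,0,0],0.2]]' 3
python3 -m handwheel '[[[0,0,0],[0,0,0],0.18],[[0,0,0],[0,0,0],0.16],[[0,0,0],[0,0,0],0.14],[[0,0,0],[0,0,0],0.14],[[0,0,0],[0,0,0],0.14]]' 3
python3 - <<'E'
from h import *
show()
E
```

```text
t: 3.95
position: [466.9, -222.2, 55.4]
tcp_rot: [0.077, 0.997, -0.0, -0.0]
contact_force: [0.7, -0.4, 0.4]
gripper_width: 0.202
finger_force: 0.3
t: 4.45
position: [467.0, -222.3, 55.5]
tcp_rot: [0.077, 0.997, -0.0, 0.0]
contact_force: [-0.3, -1.3, -0.2]
gripper_width: 0.19
finger_force: 3.0
 t 4.45 p [ 467.  -222.3   55.5] yawY 1.417 zax [ 1.e-04 -4.e-04 -1.e+00] F [-0.29 -1.32 -0.16] M [-0.264  0.021 -0.03 ] grip 0.18982495999148746 2.9888369143009186 q6 -2.03
```

```bash
python3 -m handwheel '[[[0,0,0],[0,0,0],0.1],[[0,0,0],[0,0,0],0.1],[[0,0,0],[0,0,0],0.1],[[0,0,0],[0,0,0],0.1],[[0,0,-0.5],[0,0,0],0.1]]' 30
python3 -m handwheel '[[[0,0,-1.5],[0,0,0],0.1],[[0,0,-4],[0,0,0],0.1],[[0,0,-7],[0,0,0],0.1],[[0,0,-10.5],[0,0,0],0.1],[[0,0,-10.5],[0,0,0],0.1]]'
python3 - <<'E'
from h import *
todo([470.7,157.5,160],2.128)
E
```

```text
t: 4.95
position: [466.1, -221.9, 59.6]
tcp_rot: [0.077, 0.997, 0.0, -0.001]
contact_force: [-1.1, -1.9, -2.8]
gripper_width: 0.189
finger_force: 30.0
t: 5.45
position: [470.2, -223.7, 170.7]
tcp_rot: [0.077, 0.997, -0.002, 0.005]
contact_force: [1.5, -1.1, -1.7]
gripper_width: 0.19
finger_force: 30.0
 t 5.45 p [ 470.2 -223.7  170.7] yawY 1.4173 zax [ 0.0087 -0.0049 -0.9999] F [ 1.49 -1.11 -1.72] M [-0.009 -0.035  0.02 ] grip 0.19026847411808795 29.979367554187775 q6 -2.03
shift cm [ 5.79 37.68  0.88] turn z -0.711
```

```bash
python3 -m handwheel '[[[0.5,3.8,0],[0,0,0],0.1],[[1.1,8.0,0],[0,0,0],0.1],[[1.7,12.2,0],[0,0,0],0.1],[[2.3,16.4,0],[0,0,0],0.1],[[2.9,20.6,0],[0,0,0],0.1]]'
python3 -m handwheel '[[[0.6,4.0,0],[0,0,-0.14],0.1],[[1.2,8.0,0],[0,0,-0.28],0.1],[[1.8,12.0,0],[0,0,-0.42],0.1],[[2.3,15.5,0],[0,0,-0.57],0.1],[[2.5,17.0,0.5],[0,0,-0.71],0.1]]'
python3 -m handwheel '[[[0,0,0],[0,0,0],0.1],[[0,0,0],[0,0,0],0.1],[[0,0,0],[0,0,0],0.1],[[0,0,0],[0,0,0],0.1],[[0,0,0],[0,0,0],0.1]]'
python3 - <<'E'
from h import *
todo([470.7,157.5,155],2.128)
t=arm.camera("top"); s=arm.camera("side")
print(proj(t,[470,157,104]))
cv2.imwrite("pics/c3.png",np.hstack([crop(t,230,170,290,240,6),crop(s,290,190,360,260,6)]))
E
```

```text
t: 5.95
position: [468.2, -11.9, 163.8]
tcp_rot: [0.077, 0.997, 0.001, -0.002]
contact_force: [1.3, 1.3, -1.4]
gripper_width: 0.189
finger_force: 30.0
t: 6.45
position: [469.8, 160.9, 159.3]
tcp_rot: [-0.279, 0.96, 0.001, -0.001]
contact_force: [1.0, -0.7, -2.3]
gripper_width: 0.192
finger_force: 30.0
t: 6.95
position: [471.4, 156.9, 160.6]
tcp_rot: [-0.273, 0.962, -0.0, 0.0]
contact_force: [0.9, -0.4, -2.9]
gripper_width: 0.187
finger_force: 30.0
 t 6.95 p [471.4 156.9 160.6] yawY 2.1248 zax [ 1.e-04 -0.e+00 -1.e+00] F [ 0.88 -0.38 -2.9 ] M [0.048 0.026 0.022] grip 0.18749371376468535 29.979422092437744 q6 -1.98
shift cm [0.02 0.09 0.56] turn z -0.003
[261.34097487 205.48003274]
```

View pics/c3.png

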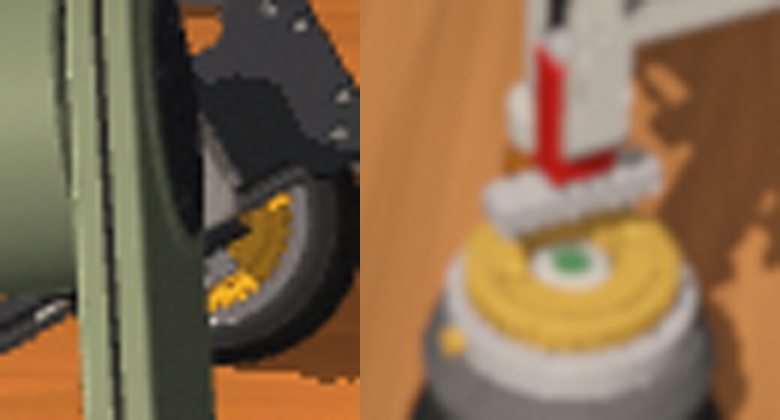

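```bash
cat > ov.py <<'E'
from h import *
import sys
def overlay(name,u0,v0,u1,v1,k,fz,ring=(470.7,157.5),hole=.557):
    s,r=show(); c=arm.camera(name); im=crop(c,u0,v0,u1,v1,k); P=s["position"].copy(); P[2]=fz
    A=r.copy(); A[:,0]*=-1; A[:,2]*=-1   # spanner x = -tool x
    px=lambda Q:tuple(int(round((a+.5-b)*k-.5)) for a,b in zip(proj(c,Q),(u0,v0)))
    X=A[:,0];Y=A[:,1]
    for z in (0,12):
        q=[px(P+X*a*32+Y*b*8+[0,0,z]) for a,b in((1,1),(1,-1),(-1,-1),(-1,1))]
        cv2.polylines(im,[np.array(q)],True,(255,255,0),1)
    C=np.array([*ring,104.])
    cv2.polylines(im,[np.array([px(C+38.5*np.array([np.cos(a),np.sin(a),0])) for a in np.linspace(0,6.28,60)])],True,(255,0,255),1)
    for g in(24,-24):
        cv2.polylines(im,[np.array([px(C+g*np.array([np.cos(hole),np.sin(hole),0])+4*np.array([np.cos(a),np.sin(a),0])) for a in np.linspace(0,6.28,20)])],True,(255,0,0),1)
    return im
E
python3 - <<'E'
from ov import *
cv2.imwrite("pics/c4.png",overlay("side",295,200,355,255,10,129))
E
```

```text
t 7.05 p [471.4 157.1 160.6] yawY 2.1254 zax [ 3.e-04  0.e+00 -1.e+00] F [-0.37  0.17 -3.02] M [ 0.059 -0.025 -0.023] grip 0.1921542697696215 29.97944712638855 q6 -1.98
```

View pics/c4.png

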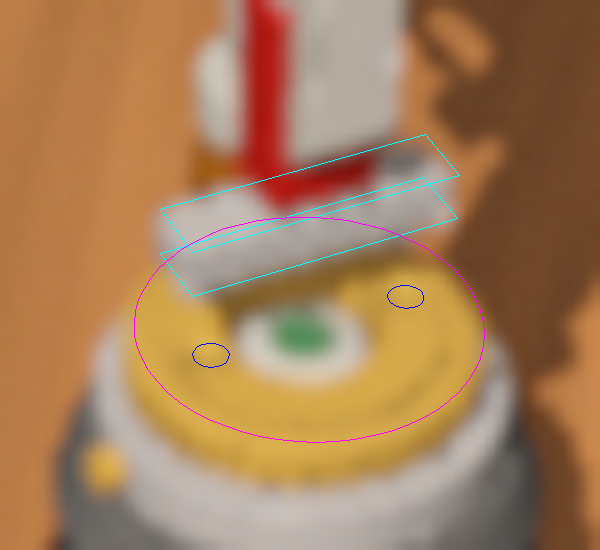

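The side view shows the spanner bar matching its predicted box to about 1 mm, so it is held centred. The ring sits about (+0.6, +1.3) mm from the TCP. I'll correct for that and descend to just above contact.

```bash
python3 -m handwheel '[[[-0.12,0.08,0.4],[0,0,0],0.1],[[-0.12,0.08,0.8],[0,0,0],0.1],[[-0.12,0.08,1.2],[0,0,0],0.1],[[-0.12,0.08,1.4],[0,0,0],0.1],[[-0.12,0.08,1.4],[0,0,0],0.1]]'
python3 -m handwheel '[[[0,0,0.1],[0,0,0],0.1],[[0,0,0.2],[0,0,0],0.1],[[0,0,0.3],[0,0,0],0.1],[[0,0,0.4],[0,0,0],0.1],[[0,0,0.4],[0,0,0],0.1]]'
python3 - <<'E'
from h import *
show()
E
```

```text
t: 7.6
position: [471.3, 159.0, 145.8]
tcp_rot: [-0.275, 0.962, 0.0, -0.001]
contact_force: [0.8, -0.0, -2.3]
gripper_width: 0.192
finger_force: 30.0
t: 8.1
position: [472.0, 159.0, 142.9]
tcp_rot: [-0.275, 0.962, -0.0, 0.0]
contact_force: [-0.6, -0.3, 2.5]
gripper_width: 0.188
finger_force: 30.0
 t 8.1 p [472.  159.  142.9] yawY 2.1271 zax [ 4.e-04 -1.e-04 -1.e+00] F [-0.59 -0.28  2.51] M [-0.108  0.285  0.013] grip 0.18797254515302927 29.980561137199402 q6 -1.98
```

```bash
for i in 1; do
python3 -m handwheel '[[[0,0.03,0.05],[0,0,0],0.1],[[0,0.06,0.05],[0,0,0],0.1],[[0,0.1,0.05],[0,0,0],0.1],[[0,0.1,0.05],[0,0,0],0.1],[[0,0.1,0.05],[0,0,0],0.1]]'; done
python3 - <<'E'
from h import *
show()
E
python3 -m handwheel '[[[0,-0.05,0],[0,0,0],0.1],[[0,-0.1,0],[0,0,0],0.1],[[0,-0.15,0],[0,0,0],0.1],[[0,-0.2,0],[0,0,0],0.1],[[0,-0.2,0],[0,0,0],0.1]]'
python3 - <<'E'
from h import *
show()
E
```

```text
t: 8.6
position: [471.7, 159.5, 142.2]
tcp_rot: [-0.275, 0.962, -0.0, 0.0]
contact_force: [0.7, -2.9, 1.7]
gripper_width: 0.191
finger_force: 30.0
 t 8.6 p [471.7 159.5 142.2] yawY 2.127 zax [ 1.e-03 -7.e-04 -1.e+00] F [ 0.74 -2.86  1.7 ] M [-0.589 -0.023  0.015] grip 0.19065647169370625 29.98053342103958 q6 -1.97
t: 9.1
position: [471.6, 158.3, 141.3]
tcp_rot: [-0.275, 0.962, 0.0, -0.001]
contact_force: [-1.0, -0.5, -2.3]
gripper_width: 0.19
finger_force: 30.0
 t 9.1 p [471.6 158.3 141.3] yawY 2.127 zax [-1.7e-03  2.0e-04 -1.0e+00] F [-1.01 -0.47 -2.32] M [-0.136  0.129  0.007] grip 0.19013037819949583 29.98003989458084 q6 -1.98
```

At z 141.3 the contact load has vanished, so the pins are dropping in. I'll descend further.

```bash
python3 -m handwheel '[[[0,0,0.06],[0,0,0],0.1],[[0,0,0.12],[0,0,0],0.1],[[0,0,0.18],[0,0,0],0.1],[[0,0,0.24],[0,0,0],0.1],[[0,0,0.24],[0,0,0],0.1]]'
python3 - <<'E'
from h import *
show()
E
```

```text
t: 9.6
position: [471.8, 158.1, 139.1]
tcp_rot: [-0.275, 0.962, 0.0, -0.001]
contact_force: [-0.7, -1.6, -2.6]
gripper_width: 0.183
finger_force: 30.0
 t 9.6 p [471.8 158.1 139.1] yawY 2.127 zax [-1.2e-03 -2.0e-04 -1.0e+00] F [-0.7 -1.6 -2.6] M [-0.136  0.355 -0.008] grip 0.18318027511401141 29.980025589466095 q6 -1.98
```

```bash
python3 -m handwheel '[[[0,0,0.1],[0,0,0],0.1],[[0,0,0.2],[0,0,0],0.1],[[0,0,0.3],[0,0,0],0.1],[[0,0,0.36],[0,0,0],0.1],[[0,0,0.36],[0,0,0],0.1]]'
python3 - <<'E'
from h import *
show()
E
python3 -m handwheel '[[[0,0,0.05],[0,0,0],0.1],[[0,0,0.1],[0,0,0],0.1],[[0,0,0.15],[0,0,0],0.1],[[0,0,0.15],[0,0,0],0.1],[[0,0,0.15],[0,0,0],0.1]]'
python3 - <<'E'
from h import *
show()
E
```

```text
t: 10.1
position: [472.0, 158.1, 135.8]
tcp_rot: [-0.275, 0.962, -0.0, -0.0]
contact_force: [-3.1, -0.8, -0.8]
gripper_width: 0.19
finger_force: 30.0
 t 10.1 p [472.  158.1 135.8] yawY 2.127 zax [-7.e-04 -2.e-04 -1.e+00] F [-3.1  -0.79 -0.79] M [-0.266  0.57   0.031] grip 0.190182184227041 29.980858862400055 q6 -1.98
t: 10.6
position: [472.2, 158.2, 134.6]
tcp_rot: [-0.275, 0.962, -0.0, -0.0]
contact_force: [-3.7, -1.0, 2.0]
gripper_width: 0.19
finger_force: 30.0
 t 10.6 p [472.2 158.2 134.6] yawY 2.1271 zax [-3.e-04 -1.e-04 -1.e+00] F [-3.68 -1.01  2.02] M [-0.365  0.935  0.049] grip 0.1896727266471879 29.98174488544464 q6 -1.98
```

```bash
python3 -m handwheel '[[[0.03,0,0],[0,0,0],0.1],[[0.06,0,0.05],[0,0,0],0.1],[[0.08,0,0.1],[0,0,0],0.1],[[0.08,0,0.15],[0,0,0],0.1],[[0.08,0,0.15],[0,0,0],0.1]]'
python3 - <<'E'
from h import *
show()
E
python3 -m handwheel '[[[0,0,0.05],[0,0,0],0.1],[[0,0,0.1],[0,0,0],0.1],[[0,0,0.15],[0,0,0],0.1],[[0,0,0.15],[0,0,0],0.1],[[0,0,0.15],[0,0,0],0.1]]'
python3 - <<'E'
from h import *
show()
E
```

```text
t: 11.1
position: [472.0, 158.0, 133.3]
tcp_rot: [-0.275, 0.962, 0.0, 0.0]
contact_force: [-2.5, -0.2, 2.7]
gripper_width: 0.189
finger_force: 30.0
 t 11.1 p [472.  158.  133.3] yawY 2.127 zax [ 9.e-04  4.e-04 -1.e+00] F [-2.48 -0.2   2.69] M [-0.124  0.804  0.024] grip 0.18911570199267685 29.981921017169952 q6 -1.98
t: 11.6
position: [472.0, 157.9, 131.8]
tcp_rot: [-0.275, 0.962, 0.0, 0.0]
contact_force: [-2.6, -0.2, 4.8]
gripper_width: 0.19
finger_force: 30.0
 t 11.6 p [472.  157.9 131.8] yawY 2.1269 zax [ 8.e-04  3.e-04 -1.e+00] F [-2.64 -0.19  4.81] M [-0.125  0.857  0.014] grip 0.18963957177601345 29.98233050107956 q6 -1.98
```

```bash
python3 - <<'E'
from ov import *
cv2.imwrite("pics/c5.png",overlay("side",295,200,355,255,10,100.4,ring=(472,158.2)))
E
```

```text
t 11.6 p [472.  157.9 131.8] yawY 2.1269 zax [ 8.e-04  3.e-04 -1.e+00] F [-2.64 -0.19  4.81] M [-0.125  0.857  0.014] grip 0.18963957177601345 29.98233050107956 q6 -1.98
```

View pics/c5.png

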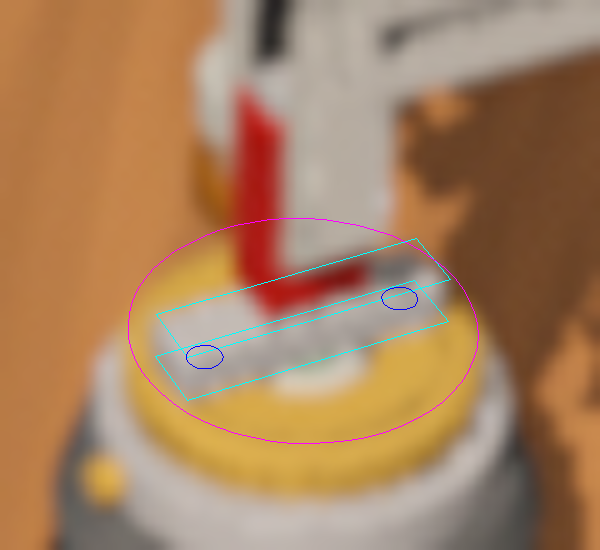

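The picture shows the bar lying flat on the ring (left end at about (165,345), right end at about (440,285)), matching the predicted box. The spanner is seated, so now I turn clockwise.

```bash
python3 -m handwheel '[[[0,0,0],[0,0,0.04],0.1],[[0,0,0],[0,0,0.08],0.1],[[0,0,0],[0,0,0.12],0.1],[[0,0,0],[0,0,0.16],0.1],[[0,0,0],[0,0,0.2],0.1]]'
python3 - <<'E'
from h import *
show()
E
python3 -m handwheel '[[[0,0,0],[0,0,0.03],0.1],[[0,0,0],[0,0,0.06],0.1],[[0,0,0],[0,0,0.09],0.1],[[0,0,0],[0,0,0.12],0.1],[[0,0,0],[0,0,0.15],0.1]]'
python3 - <<'E'
from h import *
show()
E
```

```text
t: 12.15
position: [472.0, 157.8, 131.8]
tcp_rot: [-0.177, 0.984, -0.0, 0.0]
contact_force: [-2.7, -1.0, 5.3]
gripper_width: 0.19
finger_force: 30.0
 t 12.15 p [472.  157.8 131.8] yawY 1.9259 zax [ 9.e-04 -0.e+00 -1.e+00] F [-2.69 -1.04  5.32] M [-0.17   0.818  0.195] grip 0.19038681040068756 30.001985728740692 q6 -1.78
t: 12.65
position: [472.0, 157.8, 131.8]
tcp_rot: [-0.103, 0.995, -0.0, 0.0]
contact_force: [-3.0, -1.5, 6.3]
gripper_width: 0.191
finger_force: 30.0
 t 12.65 p [472.  157.8 131.8] yawY 1.7763 zax [ 9.e-04 -2.e-04 -1.e+00] F [-3.04 -1.5   6.28] M [-0.246  0.784  0.143] grip 0.19077954210251374 30.001612901687622 q6 -1.63
```

```bash
python3 -m handwheel '[[[0,0,0],[0,0,0.02],0.1],[[0,0,0],[0,0,0.04],0.1],[[0,0,0],[0,0,0.06],0.1],[[0,0,0],[0,0,0.08],0.1],[[0,0,0],[0,0,0.1],0.1]]'
python3 - <<'E'
from h import *
show()
E
python3 -m handwheel '[[[0,0,0],[0,0,0.01],0.1],[[0,0,0],[0,0,0.02],0.1],[[0,0,0],[0,0,0.03],0.1],[[0,0,0],[0,0,0.04],0.1],[[0,0,0],[0,0,0.05],0.1]]'
python3 - <<'E'
from h import *
show()
E
```

```text
t: 13.15
position: [472.0, 157.7, 131.8]
tcp_rot: [-0.053, 0.999, -0.0, 0.0]
contact_force: [-3.3, -1.5, 5.5]
gripper_width: 0.187
finger_force: 30.0
 t 13.15 p [472.  157.7 131.8] yawY 1.6767 zax [ 9.e-04 -2.e-04 -1.e+00] F [-3.34 -1.5   5.51] M [-0.262  0.804  0.202] grip 0.1874800803667837 30.001240968704224 q6 -1.53
t: 13.65
position: [472.0, 157.7, 131.8]
tcp_rot: [-0.028, 1.0, -0.0, 0.0]
contact_force: [-3.6, -1.7, 5.9]
gripper_width: 0.188
finger_force: 30.0
 t 13.65 p [472.  157.7 131.8] yawY 1.6271 zax [ 9.e-04 -3.e-04 -1.e+00] F [-3.62 -1.7   5.86] M [-0.264  0.787  0.17 ] grip 0.18788005797719082 30.00088334083557 q6 -1.48
```

```bash
cat > ok.py <<'E'
from h import *
s,_=show(); raise SystemExit(int(s["wrist_torque"][2]>0.26))
E
m(){ python3 ok.py; }
m && python3 -m handwheel '[[[0,0,0],[0,0,0.01],0.1],[[0,0,0],[0,0,0.02],0.1],[[0,0,0],[0,0,0.03],0.1],[[0,0,0],[0,0,0.03],0.1],[[0,0,0],[0,0,0.03],0.1]]' >/dev/null &&
m && python3 -m handwheel '[[[0,0,0],[0,0,0.01],0.1],[[0,0,0],[0,0,0.02],0.1],[[0,0,0],[0,0,0.03],0.1],[[0,0,0],[0,0,0.03],0.1],[[0,0,0],[0,0,0.03],0.1]]' >/dev/null &&
m && python3 -m handwheel '[[[0,0,0],[0,0,0.01],0.1],[[0,0,0],[0,0,0.02],0.1],[[0,0,0],[0,0,0.03],0.1],[[0,0,0],[0,0,0.03],0.1],[[0,0,0],[0,0,0.03],0.1]]' >/dev/null &&
m && python3 -m handwheel '[[[0,0,0],[0,0,0.01],0.1],[[0,0,0],[0,0,0.02],0.1],[[0,0,0],[0,0,0.03],0.1],[[0,0,0],[0,0,0.03],0.1],[[0,0,0],[0,0,0.03],0.1]]' >/dev/null &&
m && python3 -m handwheel '[[[0,0,0],[0,0,0.01],0.1],[[0,0,0],[0,0,0.02],0.1],[[0,0,0],[0,0,0.03],0.1],[[0,0,0],[0,0,0.03],0.1],[[0,0,0],[0,0,0.03],0.1]]' >/dev/null && m
```

```text
t 13.65 p [472.  157.7 131.8] yawY 1.6271 zax [ 9.e-04 -3.e-04 -1.e+00] F [-3.62 -1.7   5.86] M [-0.264  0.787  0.17 ] grip 0.18788005797719082 30.00088334083557 q6 -1.48
 t 14.15 p [472.  157.6 131.8] yawY 1.5975 zax [ 9.e-04 -3.e-04 -1.e+00] F [-2.13 -1.45  5.66] M [-0.23   0.785  0.122] grip 0.19350520493396947 29.999607503414154 q6 -1.45
 t 14.65 p [472.  157.6 131.8] yawY 1.5675 zax [ 9.e-04 -3.e-04 -1.e+00] F [-2.43 -1.09  5.24] M [-0.333  0.776  0.118] grip 0.19031684597291715 29.99969333410263 q6 -1.42
 t 15.15 p [472.  157.6 131.8] yawY 1.5375 zax [ 9.e-04 -4.e-04 -1.e+00] F [-2.85 -1.28  5.36] M [-0.265  0.835  0.148] grip 0.19219941053688444 29.999696016311646 q6 -1.39
 t 15.65 p [472.1 157.6 131.8] yawY 1.5075 zax [ 1.e-03 -4.e-04 -1.e+00] F [-2.2  -2.13  5.19] M [-0.304  0.845  0.147] grip 0.19105856692209314 29.99951183795929 q6 -1.36
 t 16.15 p [472.  157.6 131.8] yawY 1.4775 zax [ 9.e-04 -5.e-04 -1.e+00] F [-2.43 -0.43  5.96] M [-0.304  0.804  0.143] grip 0.18940930490045754 29.999631643295288 q6 -1.33
```

```bash
m(){ python3 ok.py; }
m && python3 -m handwheel '[[[0,0,0],[0,0,0.01],0.1],[[0,0,0],[0,0,0.02],0.1],[[0,0,0],[0,0,0.03],0.1],[[0,0,0],[0,0,0.03],0.1],[[0,0,0],[0,0,0.03],0.1]]' >/dev/null &&
m && python3 -m handwheel '[[[0,0,0],[0,0,0.01],0.1],[[0,0,0],[0,0,0.02],0.1],[[0,0,0],[0,0,0.03],0.1],[[0,0,0],[0,0,0.03],0.1],[[0,0,0],[0,0,0.03],0.1]]' >/dev/null &&
m && python3 -m handwheel '[[[0,0,0],[0,0,0.01],0.1],[[0,0,0],[0,0,0.02],0.1],[[0,0,0],[0,0,0.02],0.1],[[0,0,0],[0,0,0.02],0.1],[[0,0,0],[0,0,0.02],0.1]]' >/dev/null &&
m && python3 -m handwheel '[[[0,0,0],[0,0,0.01],0.1],[[0,0,0],[0,0,0.02],0.1],[[0,0,0],[0,0,0.02],0.1],[[0,0,0],[0,0,0.02],0.1],[[0,0,0],[0,0,0.02],0.1]]' >/dev/null &&
m && python3 -m handwheel '[[[0,0,0],[0,0,0.01],0.1],[[0,0,0],[0,0,0.02],0.1],[[0,0,0],[0,0,0.02],0.1],[[0,0,0],[0,0,0.02],0.1],[[0,0,0],[0,0,0.02],0.1]]' >/dev/null &&
m && python3 -m handwheel '[[[0,0,0],[0,0,0.01],0.1],[[0,0,0],[0,0,0.02],0.1],[[0,0,0],[0,0,0.02],0.1],[[0,0,0],[0,0,0.02],0.1],[[0,0,0],[0,0,0.02],0.1]]' >/dev/null && m
```

```text
t 16.15 p [472.  157.6 131.8] yawY 1.4775 zax [ 9.e-04 -5.e-04 -1.e+00] F [-2.43 -0.43  5.96] M [-0.304  0.804  0.143] grip 0.18940930490045754 29.999631643295288 q6 -1.33
 t 16.65 p [472.  157.6 131.8] yawY 1.4475 zax [ 9.e-04 -5.e-04 -1.e+00] F [-2.89 -1.51  5.62] M [-0.339  0.846  0.099] grip 0.18804579409097552 29.999595880508423 q6 -1.3
 t 17.15 p [472.  157.5 131.8] yawY 1.4175 zax [ 9.e-04 -5.e-04 -1.e+00] F [-2.19 -1.06  4.64] M [-0.357  0.766  0.16 ] grip 0.18823363074778032 29.999661147594452 q6 -1.27
 t 17.65 p [472.1 157.6 131.8] yawY 1.3975 zax [ 9.e-04 -6.e-04 -1.e+00] F [-3.32 -1.92  5.95] M [-0.356  0.79   0.108] grip 0.19253986450192578 29.999734461307526 q6 -1.25
 t 18.15 p [472.  157.5 131.8] yawY 1.3775 zax [ 9.e-04 -6.e-04 -1.e+00] F [-1.81 -1.18  4.95] M [-0.332  0.776  0.088] grip 0.1911477356291921 29.999745190143585 q6 -1.23
 t 18.65 p [472.1 157.5 131.8] yawY 1.3575 zax [ 9.e-04 -6.e-04 -1.e+00] F [-2.28 -2.08  5.79] M [-0.316  0.825  0.091] grip 0.1905535500830714 29.999746084213257 q6 -1.21
 t 19.15 p [472.1 157.5 131.8] yawY 1.3374 zax [ 9.e-04 -6.e-04 -1.e+00] F [-2.36 -2.32  5.02] M [-0.385  0.878  0.119] grip 0.19361456485852183 29.99976933002472 q6 -1.19
```

```bash
m(){ python3 ok.py; }
python3 -m handwheel '[[[0,0,0],[0,0,0.01],0.1],[[0,0,0],[0,0,0.02],0.1],[[0,0,0],[0,0,0.02],0.1],[[0,0,0],[0,0,0.02],0.1],[[0,0,0],[0,0,0.02],0.1]]' >/dev/null &&
m && python3 -m handwheel '[[[0,0,0],[0,0,0.01],0.1],[[0,0,0],[0,0,0.02],0.1],[[0,0,0],[0,0,0.02],0.1],[[0,0,0],[0,0,0.02],0.1],[[0,0,0],[0,0,0.02],0.1]]' >/dev/null &&
m && python3 -m handwheel '[[[0,0,0],[0,0,0.01],0.1],[[0,0,0],[0,0,0.02],0.1],[[0,0,0],[0,0,0.02],0.1],[[0,0,0],[0,0,0.02],0.1],[[0,0,0],[0,0,0.02],0.1]]' >/dev/null && 
m && python3 -m handwheel '[[[0,0,0],[0,0,0.01],0.1],[[0,0,0],[0,0,0.02],0.1],[[0,0,0],[0,0,0.02],0.1],[[0,0,0],[0,0,0.02],0.1],[[0,0,0],[0,0,0.02],0.1]]' >/dev/null && m
```

```text
t 19.65 p [472.  157.5 131.8] yawY 1.3176 zax [ 8.e-04 -6.e-04 -1.e+00] F [-2.39 -1.71  6.08] M [-0.397  0.799  0.208] grip 0.1873398821846267 30.006203055381775 q6 -1.17
 t 20.15 p [472.  157.5 131.8] yawY 1.2978 zax [ 9.e-04 -6.e-04 -1.e+00] F [-3.16 -1.34  5.98] M [-0.338  0.783  0.255] grip 0.18288256170665518 30.019251108169556 q6 -1.15
 t 20.65 p [472.  157.5 131.8] yawY 1.2782 zax [ 8.e-04 -7.e-04 -1.e+00] F [-2.69 -1.22  5.51] M [-0.304  0.773  0.332] grip 0.19016924245480488 30.04656493663788 q6 -1.13
```

The torque climbed from 0.11 to 0.33 N m over three small steps, so the ring is on its stop. I'll unwind the twist, unload the press and release.

```bash
python3 -m handwheel '[[[0,0,0],[0,0,-0.02],0.1],[[0.02,0,0],[0,0,-0.035],0.1],[[0.05,0,-0.1],[0,0,-0.04],0.1],[[0.05,0,-0.2],[0,0,-0.04],0.1],[[0.05,0,-0.25],[0,0,-0.04],0.1]]'
python3 - <<'E'
from h import *
show()
E
python3 -m handwheel '[[[0,0,0],[0,0,0],0.1],[[0,0,0],[0,0,0],0.1],[[0,0,0],[0,0,0],0.1],[[0,0,0],[0,0,0],0.1],[[0,0,0],[0,0,0],0.1]]' 8
python3 - <<'E'
from h import *
show()
E
```

```text
t: 21.15
position: [471.7, 157.7, 134.1]
tcp_rot: [0.127, 0.992, -0.0, 0.001]
contact_force: [-0.6, -2.0, 3.1]
gripper_width: 0.184
finger_force: 30.0
 t 21.15 p [471.7 157.7 134.1] yawY 1.3169 zax [ 1.2e-03 -4.0e-04 -1.0e+00] F [-0.62 -2.04  3.07] M [-0.505  0.282  0.093] grip 0.1840256829946128 29.995045065879822 q6 -1.17
t: 21.65
position: [471.6, 157.8, 134.1]
tcp_rot: [0.127, 0.992, -0.0, 0.0]
contact_force: [-0.3, -3.5, 2.6]
gripper_width: 0.191
finger_force: 8.0
 t 21.65 p [471.6 157.8 134.1] yawY 1.317 zax [ 9.e-04 -3.e-04 -1.e+00] F [-0.31 -3.46  2.62] M [-0.629 -0.07   0.048] grip 0.19085181041996888 8.005867972970009 q6 -1.17
```

```bash
python3 -m handwheel '[[[0,-0.04,-0.05],[0,0,0],0.1],[[0,-0.04,-0.1],[0,0,0],0.15],[[0,-0.04,-0.1],[0,0,0],0.22],[[0,-0.04,-0.1],[0,0,0],0.3],[[0,-0.04,-0.1],[0,0,0],0.4]]' 3
python3 -m handwheel '[[[0,0,0],[0,0,0],0.6],[[0,0,0],[0,0,0],0.6],[[0,0,0],[0,0,0],0.6],[[0,0,0],[0,0,0],0.6],[[0,0,0],[0,0,0],0.6]]'
python3 -m handwheel '[[[0,0,-1],[0,0,0],0.6],[[0,0,-4],[0,0,0],0.6],[[0,0,-8],[0,0,0],0.6],[[0,0,-11],[0,0,0],0.6],[[0,0,-11],[0,0,0],0.6]]'
python3 - <<'E'
from ov import *
cv2.imwrite("pics/c6.png",overlay("side",285,190,360,260,8,104,ring=(472,158.2),hole=-.24))
E
```

```text
t: 22.15
position: [470.6, 157.9, 134.5]
tcp_rot: [0.127, 0.992, 0.0, -0.001]
contact_force: [-0.6, 0.8, 0.6]
gripper_width: 0.347
finger_force: 0.0
t: 22.65
position: [471.1, 157.5, 135.0]
tcp_rot: [0.127, 0.992, 0.0, -0.0]
contact_force: [-0.5, -0.7, -0.1]
gripper_width: 0.599
finger_force: 0.0
t: 23.15
position: [474.7, 158.1, 251.3]
tcp_rot: [0.127, 0.992, 0.002, 0.006]
contact_force: [0.2, -0.4, 0.3]
gripper_width: 0.594
finger_force: 0.0
 t 23.15 p [474.7 158.1 251.3] yawY 1.3171 zax [ 0.0117  0.0018 -0.9999] F [ 0.22 -0.4   0.28] M [ 0.025 -0.04   0.061] grip 0.5942459858048905 0.0 q6 -1.17
```

View pics/c6.png

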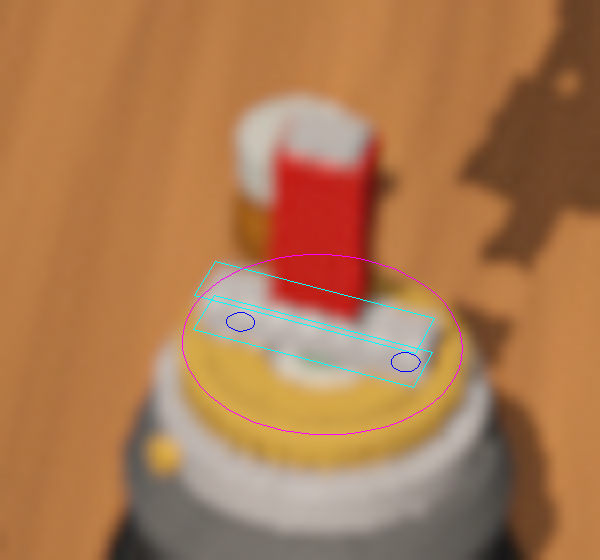

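The spanner stands upright and flat on the ring, centred and turned as predicted, and the gripper is clear.

```bash
python3 -c "
from cell import arm
print(arm.finish_job())"
```

```text
the job is handed in; nothing more can be done
None
```

The job is handed in, with no verdict returned: the spanner was seated, the ring turned clockwise until torque rose to 0.33 N m at its stop, and the last picture shows the spanner upright, flat on the ring and released.

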